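# Brace the vial loading station and hold its spring drawer open at the mark

### The arm

A 6-joint arm with a two-finger parallel gripper is mounted at the origin on a cart in front of the work surface, level with it; the furniture and walls round the work are solid. World frame = base frame: x ahead of the robot, y to its left, z up, the work surface at z = 0. Lengths are in m, angles in rad, forces in N, time in s.
With the tool pointing down it reaches from about 0.375 to 0.9 m from the base axis. Payload 3.1 kg.
Tool frame: the origin (TCP) lies between the finger pads; the fingertips stand 8 mm ahead of it and the grasp point (between the pads) lies 11 mm behind it; z points along the fingers, y is the line along which they close (so a half turn about z gives the same grasp; the last joint's range is limited). The gripper opens to 85 mm and grips with 20 to 120 N. Pads are 22 mm wide; open, the fingers measure 114 mm over their backs; the gripper's body (76 mm by 85 mm) begins 54 mm behind the grasp point. The pads swing forward as they close: fully open they stand 13 mm farther back than shut.
Start: joints at [-0.178, 0.527, 1.433, -0, 1.181, -0.178], TCP at [0.625, 0, 0.202] pointing down, gripper open.
Joint ranges: [-3.08, 3.08], [-0.75, 2.2], [0.22, 2.44], [-1.43, 4.57], [0, 2.65], [-2.85, 2.85]. Speed limits (rad/s): [2.79, 2.79, 3.14, 3.14, 3.14, 3.14].

### API

Orientations are given as a unit quaternion [x, y, z, w].
In Python, from station import readout, cams, sign_off gives the robot as it stands.
- The arm moves only by the tool send_rows, never from a script. Its argument "commands" is text: rows parted by semicolons, each of 5 numbers parted by spaces: the finger opening in mm, from 0 to 85.4, then the shift along the tool's x, y, z each as a share of 0.02 m, from -1 to 1, then the turn about the tool's z as a share of 4 degrees, from -1 to 1. In form: grip dx dy dz spin; .... A call has 1 to 20 rows; each row shifts and turns the commanded pose from where the row before left it, along the tool's axes as they then stand; what a row does not reach is not made up. A row lasts 1/12 s, in which the tool goes at most 41.7 mm and 7.16 degrees, less where a joint would pass 70% of its speed; a pose out of reach is approached as far as the arm can. A call with a number of a shift or a turn outside -1 to 1 is refused whole. A call with a gripper value outside its range is refused whole. The fingers move at their own pace and stop on an object; "grip_force" is the grip in N (left out, the last holds). Time passes only in rows, so rows that do not move let the fingers close. It gives the time, the measured TCP pose, the force, the opening and the grip force at its end, in the units of the state.
- readout.sense(): the state, without advancing time (a new reading comes with each control period).
- cams.snapshot(name): name is "scene" or "side" or "wrist"; returns a dict with "pixels" (480x640x3 uint8, red, green, blue), "intrinsics" (3x3 intrinsics, pixels), "dist" ([k1, k2, p1, p2, k3] as OpenCV has them; the pictures are not rectified), "eye" and "rotation" of the camera in the world. Camera axes: x right, y down, z forward; pixel columns grow to the right and rows downward; lengths in m; the calibration is good to about 2 mm. A picture is of the moment at which its call begins. There is no depth.
- sign_off(): hands the job in; it is judged then, once.
The state is a dict: "t": time; "q": joint angles; "qd": joint speeds; "tau": joint torques, N m; "tcp_pos": TCP position; "tool_rot": TCP orientation; "force": force on the tool from outside, world axes, zero at the start; "ft_torque": the same for the moment, N m; "finger_gap": opening from 0.0 (shut) to 1.0 (fully open); "gripper_force": force on a finger pad.
Only numpy, scipy, OpenCV 4.12 (cv2) and the standard library are available. Lean on these libraries where they do the work, as an engineer would, in place of code of your own. Each camera call takes 0.05 s, during which the arm holds its last target. There are 200 camera calls.

### The job

Swing the station's brace leg fully out by its orange knob until it snaps into its end detent. Then pull the spring-return drawer out by its blue grip until the drawer's black pointer is level with the red mark on the scale, and keep it there for loading: finish while still holding the grip, because the drawer runs back in when let go. Keep the drawer shut until the leg is out, and leave the red mark and the bottle, jar and vial round the station where they are.

Things in the scene. Friction and masses are not known exactly. Their poses are not given: they have to be found in the camera images.
- station: vial loading station fixed to the bench: aluminium base plate 260 x 140 x 10 mm with a white hood (120 x 112 mm, top at 88 mm). Origin on the bench under the hood's centre; the plate reaches 200 mm in front of it (-x), 60 mm behind. x points front to back (the drawer comes out along -x), y left, z up. Leg on the left (+y), scale on the right (-y)
- leg (a joint): angle of the steel brace leg about its upright hinge, rad: 0 = folded, pointing forward (station -x); grows as it swings out to the left (clockwise from above); 1.65 = fully out at its stop, pointing left. Starts partly open. Friction (0.1 N m) keeps it where left in mid travel; over the last 0.4 rad a detent (0.16 N m) drives it to the stop and keeps it there; below 0.4 rad it falls folded
- leg_hinge (a point): on the axis of the leg's hinge, 55 mm in front of (-x) and 85 mm left of (+y) the station's origin, 20 mm above the bench
- leg_knob (a point): centre of the top of the leg's orange knob, 62 mm above the bench and 75 mm from the hinge axis. The knob is an upright cylinder of 18 mm diameter; the part to grip is 20 to 62 mm above the bench
- drawer: spring-return drawer, located at its blue ribbed grip plate: 14 mm thick (station x), 40 wide (y), 48 tall. Origin at the centre of the plate's underside, 22 mm above the bench; top at 70 mm. Axes as the station's. Shut: 125 mm in front of the station's origin, 58 mm clear of the hood. Slides out up to 80 mm along -x; a spring pulls it shut, 3.6 N when shut plus 0.12 N per mm; friction 0.6 N
- drawer_pointer (a point): tip of the black pointer on the right side of the drawer (moves with it), 26.5 mm above the bench; 45 mm behind the grip's centre
- mark_tip (a point): tip of the red mark, a 12 x 16 x 14 mm rider clamped on the white scale right of the drawer; set anew each time, 30 to 55 mm in front of where the pointer stands with the drawer shut. Pointer and mark are level when both are at the same place along the station's x axis; their tips pass 1 mm apart
- bottle_hdpe: bystander: white plastic bottle with blue cap, 48 mm diameter, 95 mm tall, origin under its centre, left of the hood
- beaker: bystander: small amber glass jar with white lid, 50 mm diameter, 42 mm tall, origin under its centre, right of the drawer's front
- vial_e: bystander: small vial with blue and white label, 27 mm diameter, 56 mm tall, origin under its centre, right of the scale

How it is judged:
On the way:
1. the brace leg is swung fully out and seated in its detent (value of joint leg above 1.58 rad), for 0.3 s.
At the end, for the whole second after the job is handed in: the leg is seated in its outer detent (over 1.58 rad), the drawer's pointer is within 5 mm of the red mark along the station's x axis, and the fingers hold the blue grip (over 2 N of contact) (value of joint leg above 1.58 rad and x of drawer_pointer in the frame of mark_tip between -0.005 and 0.005 m and contact force between the fingers and drawer above 2 N); the arm keeps its last pose, push and grip.
It fails at once if the drawer is pulled out while the brace leg is not yet swung out (value of joint leg below 1.5 rad and x of drawer in the frame of station below -0.137 m).
It fails at once if the red mark is shifted (distance of mark_tip from where it was at the start of the episode above 0.008 m).
It fails at once if the white bottle beside the station is shoved away or tipped (distance of bottle_hdpe from where it was at the start of the episode above 0.03 m or angle between bottle_hdpe's own z axis and vertical above 0.4 rad).
It fails at once if the small jar beside the station is shoved away or tipped (distance of beaker from where it was at the start of the episode above 0.03 m or angle between beaker's own z axis and vertical above 0.4 rad).
It fails at once if the vial beside the station is shoved away or tipped (distance of vial_e from where it was at the start of the episode above 0.03 m or angle between vial_e's own z axis and vertical above 0.4 rad).
It also fails if it takes over 48 s, if anything falls off the work surface, if the arm or the gripper's body presses on something with over 40 N, if the wrist force passes 120 N, or if a joint passes its speed limit or range.

## Working session

There is one attempt and no reset: what is moved stays moved. The work goes in short steps, Python scripts to look and compute and a tool call to move; the robot and the scene stay as the last step left them, time stands still between calls to the robot, and variables do not carry over. Pictures are saved under pics/ and viewed, at most 10 in all, crops included, and the job is handed in when it is done.

Besides the shell and the picture viewer there is one more tool, called after "Request:" by a JSON object that holds its "api" and its "payload". send_rows: Moves the arm, as the interface text tells. Its arguments: {"type":"object","properties":{"commands":{"type":"string"},"grip_force":{"type":"number"}},"required":["commands"]}

```bash
mkdir -p pics; cat > h.py <<'E'
import numpy as np, cv2, json, os, pickle
from station import readout, cams, sign_off
def snap(n,tag):
    s=cams.snapshot(n); pickle.dump(s,open(f'pics/{tag}.pkl','wb'))
    cv2.imwrite(f'pics/{tag}.png',np.array(s['pixels'])[:,:,::-1]); return s
def load(tag): return pickle.load(open(f'pics/{tag}.pkl','rb'))
def ray(s,uv):
    p=cv2.undistortPoints(np.array([[uv]],float),np.array(s['intrinsics'],float),np.array(s['dist'],float))[0,0]
    d=np.array(s['rotation'])@[p[0],p[1],1]; return np.array(s['eye'],float),d/np.linalg.norm(d)
def onz(s,uv,z):
    e,d=ray(s,uv); return e+d*(z-e[2])/d[2]
def tri(*sv):
    A=np.zeros((3,3));b=np.zeros(3);R=[ray(s,uv) for s,uv in sv]
    for e,d in R:
        P=np.eye(3)-np.outer(d,d);A+=P;b+=P@e
    x=np.linalg.solve(A,b); return x,[np.linalg.norm((np.eye(3)-np.outer(d,d))@(x-e)) for e,d in R]
def proj(s,X):
    R=np.array(s['rotation']);rv=cv2.Rodrigues(R.T)[0];t=-R.T@np.array(s['eye'])
    return cv2.projectPoints(np.array(X,float).reshape(-1,1,3),rv,t,np.array(s['intrinsics'],float),np.array(s['dist'],float))[0][:,0]
def blobs(s,lo,hi,amin=30):
    m=cv2.inRange(cv2.cvtColor(np.array(s['pixels']),cv2.COLOR_RGB2HSV),np.array(lo),np.array(hi))
    n,l,st,c=cv2.connectedComponentsWithStats(m)
    return [(st[i].tolist(),c[i].round(1).tolist()) for i in range(1,n) if st[i][4]>=amin],m
E
python3 - <<'E'
from h import *
for n in ['scene','side','wrist']:
    s=snap(n,n+'0'); print(n,np.round(s['eye'],3),np.round(s['rotation'],2).tolist(),np.round(s['intrinsics'][0][0]))
    for c,(lo,hi) in dict(orange=((8,150,120),(22,255,255)),blue=((100,120,60),(130,255,255)),red=((0,160,90),(6,255,255))).items(): print(c,blobs(s,lo,hi)[0])
a=np.hstack([cv2.imread(f'pics/{n}0.png') for n in ['scene','side']]);
E
```

```text
scene [ 0.049 -0.501  0.451] [0.79, -0.32, 0.2, -0.49] 606.0
orange [([215, 224, 11, 5, 43], [219.9, 226.2])]
blue [([429, 162, 21, 7, 50], [439.6, 164.7]), ([299, 182, 13, 7, 69], [304.9, 184.8]), ([255, 251, 22, 13, 150], [265.9, 256.7]), ([475, 285, 118, 42, 1152], [549.9, 308.0]), ([496, 330, 121, 92, 2113], [563.6, 376.4]), ([524, 352, 21, 12, 98], [534.6, 357.4])]
red [([370, 138, 18, 7, 91], [379.0, 140.7]), ([285, 300, 13, 7, 41], [290.6, 303.6])]
side [ 0.405 -0.697  0.425] [0.83, -0.11, 0.08, -0.53] 581.0
orange [([232, 202, 10, 25, 213], [236.9, 214.3])]
blue [([460, 175, 54, 40, 1054], [483.1, 198.9]), ([325, 180, 13, 10, 114], [331.0, 184.7]), ([230, 229, 12, 38, 371], [235.9, 247.7]), ([394, 313, 121, 120, 6331], [444.8, 377.8]), ([502, 344, 11, 11, 31], [507.6, 348.8]), ([352, 463, 32, 16, 295], [367.1, 470.3])]
red [([410, 139, 48, 26, 320], [423.2, 153.7]), ([233, 279, 9, 11, 73], [237.2, 285.0])]
wrist [0.625 0.073 0.373] [0.99, 0.0, -0.0, 0.14] 371.0
orange []
blue [([174, 90, 18, 51, 830], [182.7, 114.7]), ([368, 353, 61, 62, 953], [388.6, 373.0]), ([387, 380, 11, 17, 51], [391.6, 387.8]), ([402, 426, 16, 9, 43], [410.2, 429.7])]
red [([190, 174, 12, 19, 101], [196.3, 183.1])]
```

View pics/scene0.png

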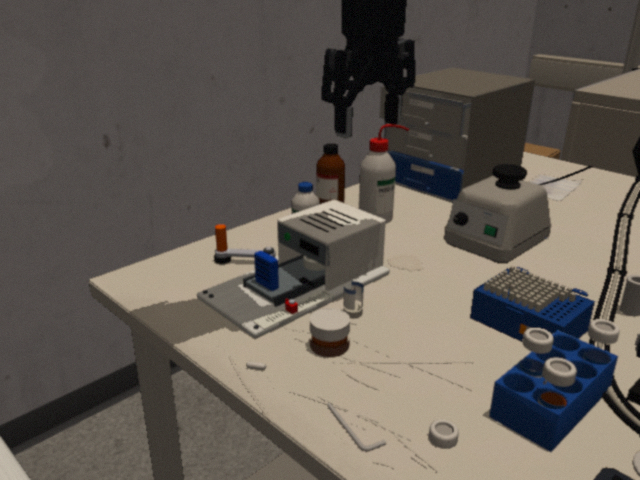

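View pics/side0.png

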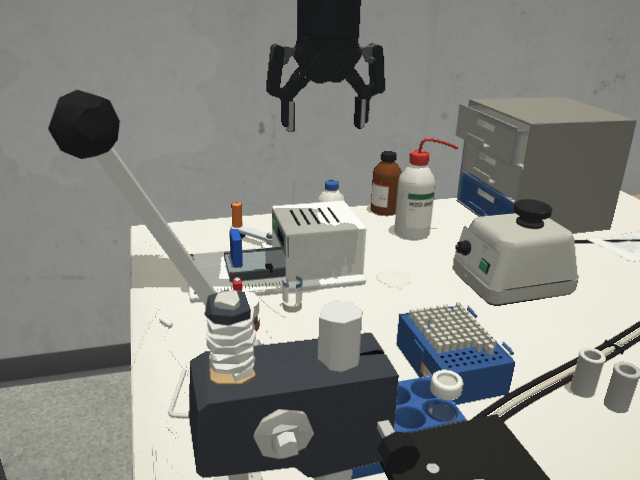

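View pics/wrist0.png

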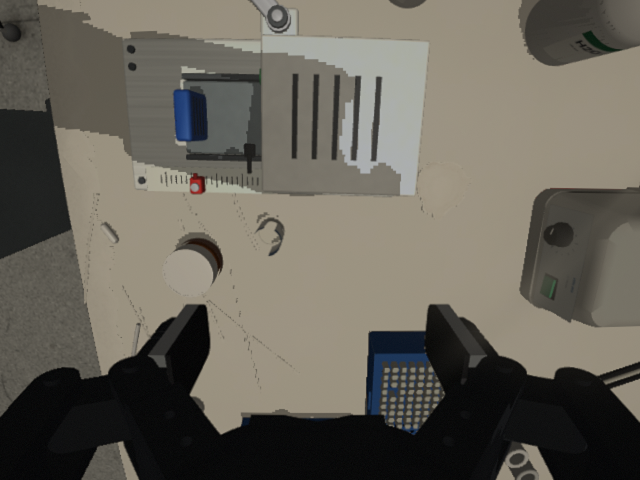

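The scene shows the station with its knob at (221,236), grip at (266,270) and mark at (291,305). The side view has the knob at (237,214), grip at (236,247) and mark at (237,284). In the wrist view the hood top has corners near (262,37) and (416,195), the grip is at (183,115), the mark at (196,184) and the hinge at (278,16). "rotation" turns out to be a quaternion.

```bash
sed -i "s/^def snap/from scipy.spatial.transform import Rotation as Ro\ndef rot(s):\n    r=np.array(s['rotation'],float); return r if r.shape==(3,3) else Ro.from_quat(r).as_matrix()\ndef snap/; s/np.array(s\['rotation'\])@/rot(s)@/; s/R=np.array(s\['rotation'\]);rv/R=rot(s);rv/" h.py
python3 - <<'E'
from h import *
sc,si,w=[load(n+'0') for n in ['scene','side','wrist']]
print(si['rotation'])
print('front-left/front-right plate z.01',onz(w,(126,40),.01),onz(w,(135,190),.01))
for p in [(262,37),(428,42),(416,195),(263,192)]: print('hood top',onz(w,p,.088).round(4))
print('hinge',onz(w,(278,16),.04).round(4))
# masks: orange wide range, blue grip, red
for n,s in zip(['scene','side','wrist'],[sc,si,w]):
    for c,lo,hi in [('or',(5,150,60),(20,255,255)),('blue',(105,120,40),(130,255,255)),('red',(0,150,60),(5,255,255)),('red2',(174,150,60),(179,255,255))]:
        print(n,c,[b for b in blobs(s,lo,hi,15)[0] if b[0][0]<340 and b[0][1]<320 and b[0][1]>80])
print('proj base? grip top tri'); 
E
python3 - <<'E'
import cv2,sys
sys.path.insert(0,'.')
a=cv2.imread('pics/scene0.png')[205:335,190:350];b=cv2.imread('pics/side0.png')[190:310,180:310]
c=cv2.imread('pics/wrist0.png')[0:205,115:300]
import numpy as np
A=cv2.resize(a,(400,325),interpolation=2);B=cv2.resize(b,(300,277),interpolation=2);C=cv2.resize(c,(400,443),interpolation=2)
o=np.zeros((600,800,3),np.uint8);o[:325,:400]=A;o[323:,:300]=B;o[:443,400:]=C
cv2.imwrite('pics/crop0.png',o)
E
```

```text
[ 0.83487947 -0.11129196  0.08483706 -0.53234674]
front-left/front-right plate z.01 [0.45009551 0.15622827 0.01      ] [0.44223943 0.01847524 0.01      ]
hood top [0.5856 0.1379 0.088 ]
hood top [0.7027 0.1351 0.088 ]
hood top [0.7011 0.0258 0.088 ]
hood top [0.5825 0.028  0.088 ]
hinge [0.5925 0.1646 0.04  ]
scene or [([321, 155, 23, 12, 167], [332.1, 160.6]), ([215, 224, 12, 27, 263], [220.7, 236.7])]
scene blue [([299, 182, 13, 10, 113], [304.9, 186.5]), ([255, 251, 23, 40, 581], [267.4, 270.0])]
scene red [([285, 298, 13, 15, 100], [290.8, 306.1])]
scene red2 []
side or [([231, 202, 11, 25, 237], [236.5, 214.1])]
side blue [([325, 180, 13, 10, 114], [331.0, 184.7]), ([230, 229, 12, 38, 385], [235.7, 247.6])]
side red [([233, 278, 9, 12, 78], [237.1, 284.7])]
side red2 []
wrist or []
wrist blue [([174, 90, 33, 51, 1225], [187.7, 115.5])]
wrist red [([190, 174, 14, 20, 145], [197.0, 183.2])]
wrist red2 []
proj base? grip top tri
```

View pics/crop0.png

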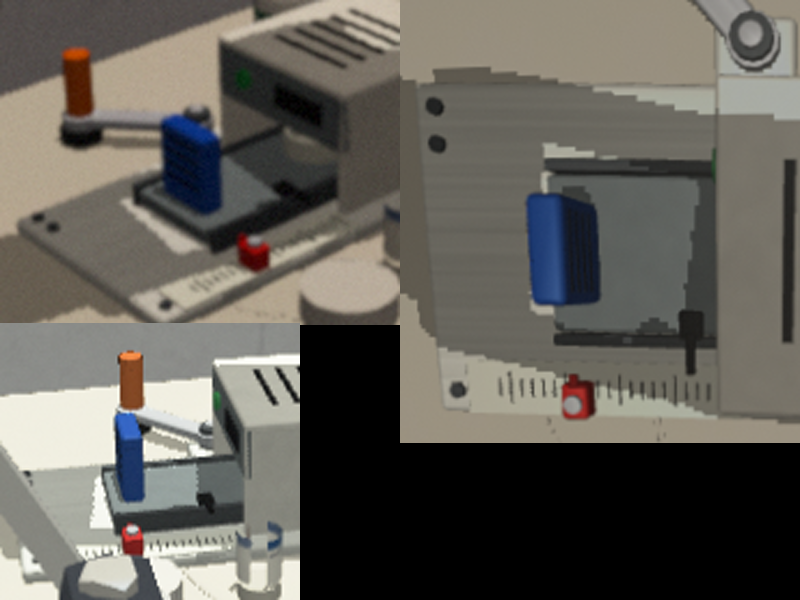

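The crop shows the knob top at scene (220.5,225.5) and side (236.5,204), plus the black pointer bar and the red mark on the scale. From the hood and plate, the station origin is about (0.644, 0.082) with yaw about -0.03. Next I triangulate the knob, grip and mark.

```bash
python3 - <<'E'
from h import *
sc,si,w=[load(n+'0') for n in ['scene','side','wrist']]
def p(n,*a):
    x,r=tri(*a); R=Ro.from_euler('z',-.03).as_matrix(); l=R.T@(x-[.644,.082,0]); print(n,x.round(4),'res',np.round(r,4),'station',l.round(4))
p('knobtop',(sc,(220.3,226)),(si,(236.5,204)))
p('knobcen',(sc,(220.7,236.7)),(si,(236.5,214.1)))
p('mark',(sc,(290.8,306.1)),(si,(237.1,284.7)),(w,(197,183.2)))
p('blue cen',(sc,(267.4,270)),(si,(235.7,247.6)))
# grip top face: wrist centre of top face, scene top, side top
W=lambda u,v:(115+(u-400)/2.162,v/2.162)
S=lambda u,v:(190+u/2.5,205+v/2.5)
D=lambda u,v:(180+u/2.308,190+(v-323)/2.308)
p('griptop',(sc,S(191,134)),(si,D(127,420)),(w,W(546,249)))
p('hingetop',(sc,S(199,114)),(w,W(750,36)))
print('pointer tip z.0265',onz(w,W(691,373),.0265),'mark tip z.03',onz(w,W(574,378),.0265))
print('grip top corners',[onz(w,W(*q),.07).round(4) for q in [(530,197),(562,197),(566,302),(533,302)]])
for n,q in dict(bottle=(304,205)).items(): print(n,onz(sc,q,.06))
p('cap',(sc,(305,186)),(si,(331,184.7)))
print('jar lid',onz(w,(190,271),.042),'vial',onz(w,(265,235),.056))
E
```

```text
knobtop [0.5398 0.2191 0.0621] res [0.001 0.001] station [-0.1082  0.134   0.0621]
knobcen [0.5393 0.2195 0.0436] res [0.0012 0.0012] station [-0.1087  0.1343  0.0436]
mark [0.5087 0.0245 0.0166] res [0.002  0.0015 0.0013] station [-0.1335 -0.0615  0.0166]
blue cen [0.5156 0.0774 0.0491] res [0.0008 0.0008] station [-0.1282 -0.0084  0.0491]
griptop [0.5176 0.0851 0.0672] res [0.0037 0.0028 0.0013] station [-0.1265 -0.0007  0.0672]
hingetop [0.5913 0.1674 0.022 ] res [0.0023 0.0023] station [-0.0552  0.0837  0.022 ]
pointer tip z.0265 [0.56148443 0.03658099 0.0265    ] mark tip z.03 [0.51049672 0.03473944 0.0265    ]
grip top corners [array([0.5141, 0.1044, 0.07  ]), array([0.5258, 0.1042, 0.07  ]), array([0.5242, 0.0674, 0.07  ]), array([0.5118, 0.0676, 0.07  ])]
bottle [0.69728209 0.19763404 0.06      ]
cap [0.7003 0.198  0.092 ] res [0.0012 0.0012] station [0.0528 0.1177 0.092 ]
jar lid [ 0.50180089 -0.05526803  0.042     ] vial [ 0.5779039  -0.01541614  0.056     ]
```

```bash
python3 - <<'E'
from h import *
r=readout.sense(); print(r['tcp_pos'],r['tool_rot'],r['force'],r['finger_gap'],r['t']); print(Ro.from_quat(r['tool_rot']).as_matrix().round(3))
E
```

```text
[6.24405854e-01 1.64643117e-04 2.01045652e-01] [ 7.07101469e-01  7.07111584e-01 -4.76887811e-04 -7.02258202e-04] [0.28538137 0.55159223 0.04456567] 1.0002155123794836 0.15
[[-0.     1.    -0.002]
 [ 1.     0.     0.   ]
 [ 0.    -0.002 -1.   ]]
```

Request:
{"api": "send_rows", "payload": {"commands": "60 1 -0.38 0.3 0;60 1 -0.38 0.3 0;60 1 -0.38 0.3 0;60 1 -0.38 0.3 0;60 1 -0.38 0.3 0;60 1 -0.38 0.3 0;60 1 -0.38 0.3 0;60 1 -0.38 0.3 0;60 1 -0.38 0.3 0;60 1 -0.38 0.3 0;60 0.95 -0.44 0.3 0;60 0 0 0 0;60 0 0 0 0", "grip_force": 25}}

```text
t: 1.23
tcp_pos: [0.5392, 0.2197, 0.1352]
tool_rot: [0.706, 0.708, -0.001, -0.0]
force: [0.8, -0.6, 0.1]
finger_gap: 0.705
gripper_force: 0.0
```

```bash
python3 - <<'E'
from h import *
w=snap('wrist','wrist1'); r=readout.sense(); print(r['tcp_pos'],r['t'],w['eye'])
print([b for b in blobs(w,(5,150,60),(20,255,255),15)[0]])
t=r['tcp_pos']; print('tcp px',proj(w,[t,[.5395,.2193,.062]]).round(1))
E
```

```text
[0.54014981 0.21905939 0.13561258] 1.2833 [0.53976731 0.2924144  0.30752386]
[([309, 210, 23, 33, 601], [319.6, 227.0])]
tcp px [[318.3 284. ]
 [317.3 241.6]]
```

View pics/wrist1.png

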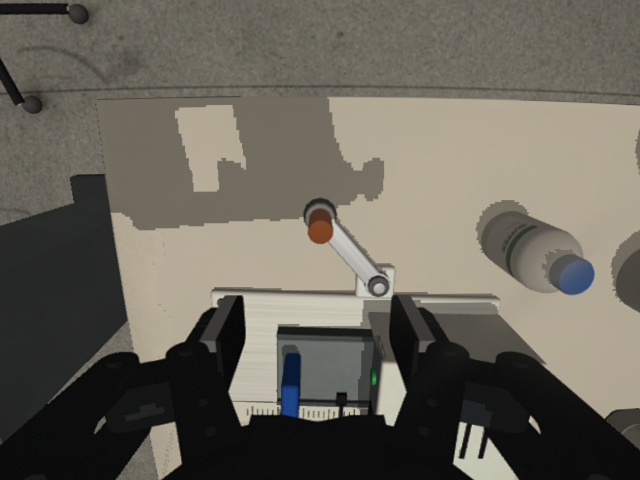

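The knob top is at about (320,231), a little further up than predicted (317,242). I refine its position from this nearer view.

```bash
python3 - <<'E'
from h import *
w=load('wrist1');sc=load('scene0');si=load('side0');print(w['rotation'],onz(w,(320,231),.062))
print(tri((sc,(220.3,226)),(si,(236.5,204)),(w,(320,231))))
print('hinge',onz(w,(378,286),.03),'cap',onz(w,(572,274),.095))
m=blobs(w,(3,100,40),(24,255,255),15);print(m[0])
E
```

```text
[ 0.98952001  0.00124547 -0.00113388  0.14438598] [0.54133193 0.22688137 0.062     ]
(array([0.54182815, 0.22530634, 0.05929873]), [np.float64(0.0021134526109761595), np.float64(0.0014747474147267497), np.float64(0.0009534236324576916)])
hinge [0.58879659 0.17233789 0.03      ] cap [0.70092686 0.20818931 0.095     ]
[([308, 209, 25, 35, 693], [319.8, 226.4])]
```

Request:
{"api": "send_rows", "payload": {"commands": "60 0.25 0.05 0 0;60 0 0 0.9 0;60 0 0 0.9 0;60 0 0 0.9 0;60 0 0 0.9 0;60 0 0 0.9 0;26 0 0 0 0;26 0 0 0 0;26 0 0 0 0;26 0 0 0 0;26 0 0 0 0"}}

```text
t: 2.2
tcp_pos: [0.5423, 0.2241, 0.0472]
tool_rot: [0.707, 0.707, 0.001, 0.001]
force: [-0.0, 0.3, 0.7]
finger_gap: 0.303
gripper_force: 0.0
```

```bash
python3 - <<'E'
from h import *
w=snap('wrist','wrist2'); r=readout.sense(); print(r['tcp_pos'],r['t'],w['eye'],r['force'])
a=cv2.imread('pics/wrist2.png')[200:480,160:480];b=snap('side','side2');b=cv2.imread('pics/side2.png')[150:290,180:340]
cv2.imwrite('pics/c2.png',np.hstack([cv2.resize(a,(400,350)),cv2.resize(b,(400,350))]))
E
```

```text
[0.54206713 0.22417935 0.04702766] 2.25 [0.54234978 0.2965988  0.2195406 ] [ 0.362933   -0.03123509 -0.94172038]
```

View pics/c2.png

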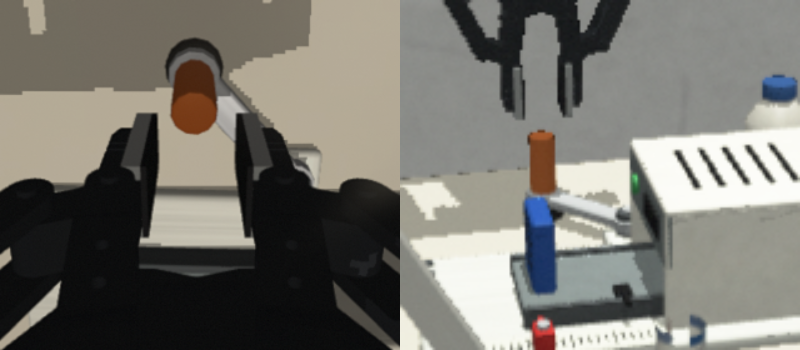

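```bash
python3 - <<'E'
from h import *
w=load('wrist2');b=load('side2');r=readout.sense();t=r['tcp_pos']
print('side tcp',proj(b,[t,[.541,.224,.062]]).round(1),'seen tips about',(180+545*1-400-0,0),'->',[(180+(545-400)*.4,150+115*.4),(180+(541-400)*.4,150+133*.4)])
print('wrist tcp',proj(w,[t,t-np.array([0,0,.011])]).round(1), 'knob top here',onz(w,(160+194*.8,200+112*.8),.062))
print(b['eye'],b['rotation'],load('side0')['eye'],load('side0')['rotation'])
s=snap('scene','scene3');print('scene tcp',proj(s,t).round(1))
print('knob side',blobs(b,(5,150,60),(20,255,255),15)[0][:3],'scene',blobs(s,(5,150,60),(20,255,255),15)[0])
s0=load('side0');print('side0 tcp',proj(s0,[.6244,.0002,.201]).round(1), 'scene0',proj(load('scene0'),[.6244,.0002,.201]).round(1))
E
```

```text
side tcp [[237.6 210.5]
 [236.8 202.4]] seen tips about (325, 0) -> [(238.0, 196.0), (236.4, 203.2)]
wrist tcp [[315.6 282.1]
 [315.6 274.1]] knob top here [0.54172687 0.22679397 0.062     ]
[ 0.40509089 -0.6973576   0.4252615 ] [ 0.83487947 -0.11129196  0.08483706 -0.53234674] [ 0.40509089 -0.6973576   0.4252615 ] [ 0.83487947 -0.11129196  0.08483706 -0.53234674]
scene tcp [[220.1 234.2]]
knob side [([372, 161, 29, 54, 826], [387.0, 184.3]), ([231, 202, 11, 25, 239], [236.5, 214.2]), ([421, 363, 3, 10, 22], [422.0, 367.5])] scene [([320, 155, 24, 12, 185], [331.9, 160.7]), ([215, 225, 12, 27, 256], [220.8, 237.5]), ([519, 324, 7, 10, 44], [522.2, 328.4]), ([562, 398, 4, 7, 17], [563.8, 401.2])]
side0 tcp [[324.2 159. ]] scene0 [[365.6 161. ]]
```

Both views put the fingertips above the knob top, at roughly z 0.062–0.072 and not the nominal 0.039. The pads stand farther back than the text says. I'll descend another 25 mm in small steps with the fingers opened to 45 mm, watching the force.

Request:
{"api": "send_rows", "payload": {"commands": "45 0.05 0 0 0;45 0 0 0 0;45 0 0 0.5 0;45 0 0 0.5 0;45 0 0 0.25 0;26 0 0 0 0;26 0 0 0 0;26 0 0 0 0;26 0 0 0 0"}}

```text
t: 3.1
tcp_pos: [0.5414, 0.2251, 0.0209]
tool_rot: [0.707, 0.707, 0.0, 0.0]
force: [-0.9, -0.1, 0.0]
finger_gap: 0.307
gripper_force: 0.0
```

```bash
python3 - <<'E'
from h import *
w=snap('wrist','wrist4');b=snap('side','side4'); r=readout.sense(); print(r['tcp_pos'],r['t'],r['force'])
a=cv2.imread('pics/wrist4.png')[200:480,160:480];b=cv2.imread('pics/side4.png')[150:290,180:340]
cv2.imwrite('pics/c4.png',np.hstack([cv2.resize(a,(400,350)),cv2.resize(b,(400,350))]))
E
```

```text
[0.54147126 0.2250773  0.02111327] 3.2 [-0.13249808 -0.32572113 -0.28134508]
```

View pics/c4.png

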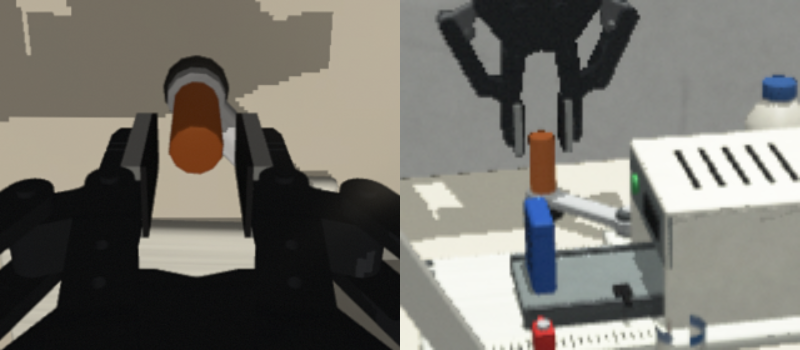

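The fingers now straddle the knob, with tips about 13 mm below its top in the side view (crop y about 150 against knob top 133). I'll go 12 mm lower, then push along the arc with a loose cage.

Request:
{"api": "send_rows", "payload": {"commands": "26 0 0 0.3 0;26 0 0 0.3 0;26 0 0.2 0 0;26 0.22 0.3 0 0;26 0.22 0.3 0 0;26 0.15 0.34 0 0;26 0.15 0.34 0 0;26 0.08 0.37 0 0;26 0.08 0.37 0 0;26 0 0.43 0 0;26 0 0.43 0 0;26 0 0.1 0 0;26 0 0 0 0;26 0 0 0 0"}}

```text
t: 4.37
tcp_pos: [0.6021, 0.2429, 0.0086]
tool_rot: [0.707, 0.707, -0.003, -0.002]
force: [-4.4, 1.8, 3.8]
finger_gap: 0.306
gripper_force: 2.7
```

```bash
python3 - <<'E'
from h import *
w=snap('wrist','wrist5');b=snap('side','side5');s=snap('scene','scene5'); r=readout.sense(); print(r['tcp_pos'],r['t'],r['force'])
for n,i in (('w',w),('si',b),('sc',s)): print(n,[x for x in blobs(i,(5,150,60),(20,255,255),15)[0]][:3])
a=cv2.imread('pics/wrist5.png')[130:480,100:500];b=cv2.imread('pics/side5.png')[150:290,180:340]
cv2.imwrite('pics/c5.png',np.hstack([cv2.resize(a,(400,350)),cv2.resize(b,(400,350))]))
E
```

```text
[0.60214941 0.24289204 0.00859074] 4.5167 [-6.13418264  0.87388227  3.0831507 ]
w [([282, 276, 47, 81, 3062], [306.3, 317.3])]
si [([372, 161, 29, 54, 827], [387.0, 184.3]), ([262, 196, 10, 24, 187], [267.0, 208.3]), ([421, 363, 3, 10, 22], [422.0, 367.5])]
sc [([320, 155, 24, 12, 188], [332.0, 160.8]), ([239, 212, 9, 26, 156], [244.1, 225.5]), ([520, 324, 6, 10, 42], [522.3, 328.4])]
```

View pics/c5.png

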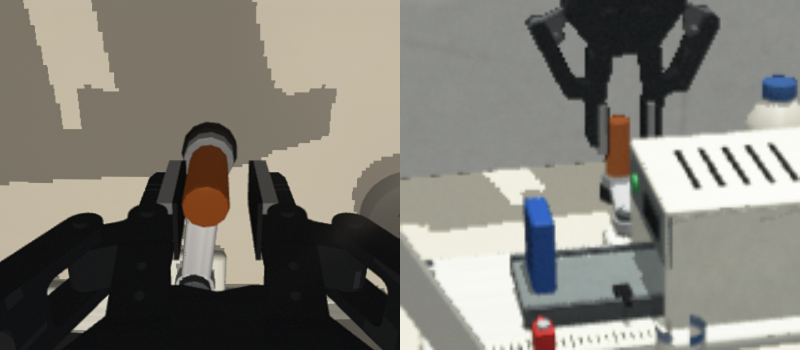

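Request:
{"api": "send_rows", "payload": {"commands": "26 0 0.15 0 0;26 0 0 0 0"}}

```text
t: 4.68
tcp_pos: [0.602, 0.2428, 0.0084]
tool_rot: [0.707, 0.707, -0.005, -0.004]
force: [-9.2, 0.4, 6.5]
finger_gap: 0.303
gripper_force: 5.0
```

```bash
python3 - <<'E'
from h import *
w=snap('wrist','wrist6');b=snap('side','side6');s=snap('scene','scene6'); r=readout.sense(); print(r['tcp_pos'],r['t'],r['force'])
for n,i in (('w',w),('si',b),('sc',s)): print(n,[x for x in blobs(i,(5,150,60),(20,255,255),15)[0]][:2])
E
```

```text
[0.60203842 0.24283246 0.00846621] 4.8333 [-9.01683503  1.30765691  6.94771443]
w [([281, 276, 48, 81, 3069], [306.1, 317.4])]
si [([372, 161, 29, 54, 831], [387.0, 184.3]), ([262, 196, 10, 24, 188], [267.0, 208.2])]
sc [([320, 155, 24, 12, 185], [331.9, 160.8]), ([239, 212, 9, 26, 152], [244.1, 225.6])]
```

The knob stays put while the force climbs from 6 to 9 N, so the leg is at its stop. I back off, open, lift and go above the drawer grip.

Request:
{"api": "send_rows", "payload": {"commands": "45 0 -0.35 0 0;45 0 0 0 0;45 0 0 0 0;50 0 0 -1 0;50 0 0 -1 0;50 0 0 -1 0;50 0 0 -1 0;50 -0.5 -0.2 -1 0;50 -1 -0.5 0 0.43;50 -1 -0.5 0 0;50 -1 -0.5 0 0;50 -1 -0.5 0 0;50 -1 -0.5 0 0;50 -1 -0.5 0 0;50 -1 -0.5 0 0;50 -0.35 -0.1 0 0;50 0 0 0 0;50 0 0 0 0", "grip_force": 50}}

```text
t: 6.33
tcp_pos: [0.5225, 0.0877, 0.1092]
tool_rot: [0.718, 0.696, 0.001, 0.001]
force: [0.3, 0.6, 0.6]
finger_gap: 0.583
gripper_force: 0.0
```

```bash
python3 - <<'E'
from h import *
w=snap('wrist','wrist7');b=snap('side','side7');s=snap('scene','scene7'); r=readout.sense(); print(r['tcp_pos'],r['t'],r['force'],Ro.from_quat(r['tool_rot']).as_matrix()[:,1])
for n,i in (('w',w),('si',b),('sc',s)):
    print(n,[x for x in blobs(i,(5,150,60),(20,255,255),15)[0]][:2],[x for x in blobs(i,(105,120,40),(130,255,255),50)[0] if x[0][0]<340],[x for x in blobs(i,(0,150,60),(5,255,255),15)[0] if x[0][0]<340])
E
```

```text
[0.52208935 0.08868758 0.10891644] 6.4833 [0.41109443 0.15719079 0.5253744 ] [ 0.99957272 -0.02919597  0.00140391]
w [([419, 0, 22, 8, 119], [429.2, 2.5]), ([274, 376, 44, 13, 115], [296.2, 379.7])] [([298, 213, 23, 75, 1567], [308.8, 250.9])] [([295, 301, 14, 24, 223], [301.7, 310.0])]
si [([372, 161, 29, 54, 833], [387.0, 184.2]), ([262, 196, 10, 24, 217], [266.5, 207.7])] [([325, 180, 13, 10, 114], [331.0, 184.7]), ([230, 229, 12, 38, 379], [235.6, 248.0])] [([233, 278, 9, 12, 75], [237.2, 284.7])]
sc [([320, 155, 24, 13, 201], [331.8, 161.0]), ([237, 211, 11, 26, 244], [242.6, 223.1])] [([299, 182, 13, 10, 113], [304.9, 186.5]), ([255, 251, 23, 39, 594], [267.2, 270.2])] [([285, 298, 12, 15, 111], [290.5, 305.9])]
```

View pics/wrist7.png

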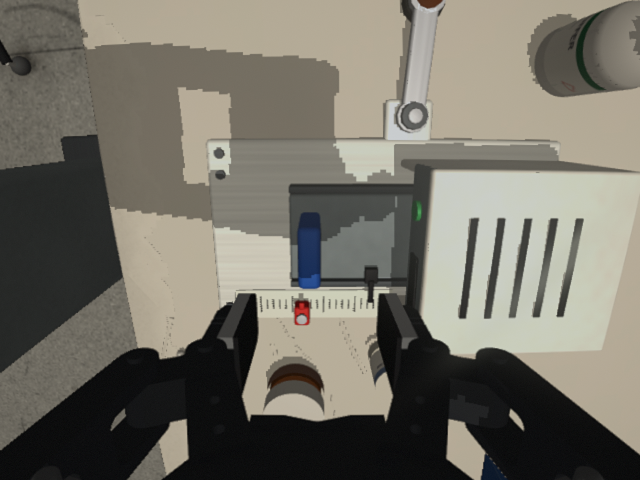

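Yaw matches: the plate edges are parallel to the image axes. The grip top runs from about (298,221) to (321,288), the pointer tip is at (370,301), and the red mark's tip is at (302,300).

```bash
python3 - <<'E'
from h import *
w=load('wrist7'); r=readout.sense(); R=Ro.from_quat(r['tool_rot']).as_matrix()
sc=load('scene7');si=load('side7')
g=onz(w,(309.5,254),.07); d=R.T@(g-r['tcp_pos']); print('grip',g,'tool delta/20mm',d/.02)
pt,mk=onz(w,(370,301),.0265),onz(w,(302,300),.0265)
print(pt,mk,'travel',(R.T@(pt-mk))[1])
print('knob leg', tri((sc,(242.3,212)),(si,(266.5,198))))
print('griptop tri',tri((w,(309.5,254)),(sc,(266.3,258.5)),(si,(234.9,232))))
print('mark tri',tri((w,(301.7,310)),(sc,(290.5,305.9)),(si,(237.2,284.7))))
E
```

```text
grip [0.51836359 0.08981161 0.07      ] tool delta/20mm [ 0.05029804 -0.19058093  1.94556802]
[0.56128406 0.03646805 0.0265    ] [0.51000279 0.03900653 0.0265    ] travel 0.05133346599534157
knob leg (array([0.59521782, 0.23498467, 0.06344131]), [np.float64(0.002041203235191104), np.float64(0.002041203235191045)])
griptop tri (array([0.51823939, 0.08700506, 0.06600737]), [np.float64(0.0014023782891356567), np.float64(0.003857650923706408), np.float64(0.0033796389225921497)])
mark tri (array([0.50903982, 0.0247869 , 0.01628731]), [np.float64(0.0006766014805839929), np.float64(0.0018893344929524505), np.float64(0.001565235896362177)])
```

Request:
{"api": "send_rows", "payload": {"commands": "50 0 -0.19 0 0;50 0 0 0.9 0;50 0 0 0.9 0;50 0 0 0.9 0;50 0 0 0.9 0;50 0 0 0.9 0;50 0 0 0.3 0;50 0 0 0 0;5 0 0 0 0;5 0 0 0 0;5 0 0 0 0;5 0 0 0 0;5 0 0 0 0;5 0 0 0 0;5 0 0 0 0", "grip_force": 50}}

```text
t: 7.73
tcp_pos: [0.5177, 0.0882, 0.014]
tool_rot: [0.718, 0.696, 0.001, 0.001]
force: [-1.7, 0.5, 7.1]
finger_gap: 0.152
gripper_force: 50.3
```

Gripped (13 mm gap, 50 N). Now I pull 50 mm.

Request:
{"api": "send_rows", "payload": {"commands": "5 0 -0.25 0 0;5 0 -0.25 0 0;5 0 -0.25 0 0;5 0 -0.25 0 0;5 0 -0.25 0 0;5 0 -0.25 0 0;5 0 -0.25 0 0;5 0 -0.25 0 0;5 0 -0.25 0 0;5 0 -0.25 0 0;5 0 0 0 0;5 0 0 0 0;5 0 0 0 0"}}

```text
t: 8.82
tcp_pos: [0.4733, 0.0895, 0.014]
tool_rot: [0.718, 0.696, 0.004, 0.004]
force: [8.0, 3.0, 2.6]
finger_gap: 0.154
gripper_force: 50.0
```

```bash
python3 - <<'E'
from h import *
w=snap('wrist','wrist8');b=snap('side','side8');s=snap('scene','scene8'); r=readout.sense(); print(r['tcp_pos'],r['t'],r['force'],r['finger_gap'],r['gripper_force'])
for n,i in (('si',b),('sc',s)):
    print(n,[x for x in blobs(i,(5,150,60),(20,255,255),15)[0]][:2],[x for x in blobs(i,(105,120,40),(130,255,255),50)[0] if x[0][0]<340],[x for x in blobs(i,(0,150,60),(5,255,255),15)[0] if x[0][0]<340])
a=cv2.imread('pics/side8.png')[230:310,180:300];c=cv2.imread('pics/scene8.png')[240:340,190:340];d=cv2.imread('pics/wrist8.png')
o=np.zeros((600,800,3),np.uint8);o[:280,:420]=cv2.resize(a,(420,280),interpolation=2);o[290:570,:420]=cv2.resize(c,(420,280),interpolation=2);o[:285,420:]=cv2.resize(d,(380,285));
cv2.imwrite('pics/c8.png',o)
E
```

```text
[0.4734125  0.08949945 0.01400538] 8.9667 [7.97041329 3.13847728 1.68861414] 0.15414094216664445 49.976030588150024
si [([371, 161, 30, 54, 831], [387.0, 184.3]), ([262, 196, 10, 24, 217], [266.5, 207.7])] [([325, 180, 13, 10, 114], [331.0, 184.7]), ([200, 232, 12, 38, 363], [205.9, 250.3])] [([233, 278, 9, 12, 74], [237.3, 284.8])]
sc [([319, 155, 25, 13, 219], [331.5, 161.3]), ([519, 324, 7, 10, 44], [522.2, 328.4])] [([299, 182, 13, 10, 113], [304.9, 186.5]), ([230, 263, 23, 39, 483], [244.0, 284.0])] [([285, 298, 12, 15, 105], [290.3, 305.8])]
```

View pics/c8.png

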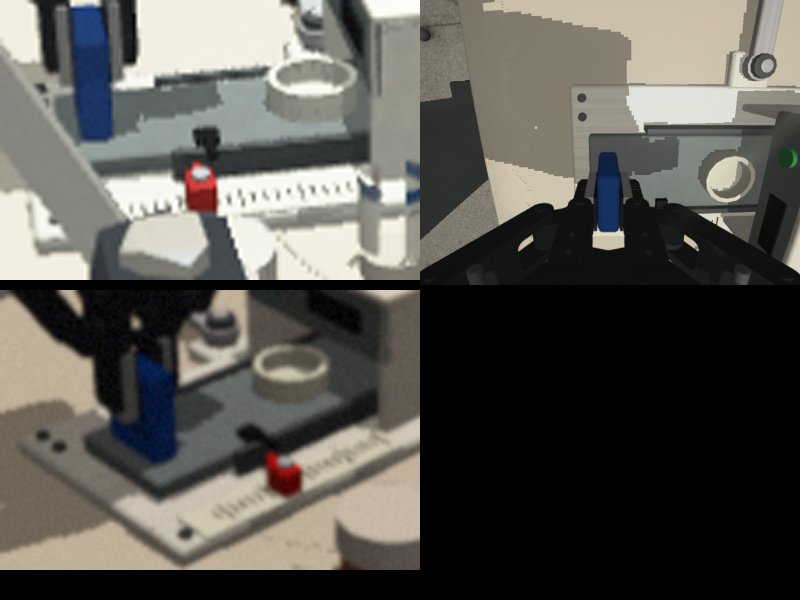

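That was picture ten, so I go on from masks only. The drawer is out and the grip is held (blue at side (206,250)), with the pointer head slightly behind the mark (side crop 207 against 201). I compute the travel so far and what is left.

```bash
cat > m.py <<'E'
from h import *
ax=np.array([np.cos(.03),-np.sin(.03),0]);n=np.array([np.sin(.03),np.cos(.03),0])
def onv(s,uv,P):
    e,d=ray(s,uv); return e+d*(n@(P-e))/(n@d)
def edges(s):
    b=[x for x in blobs(s,(105,120,40),(130,255,255),50)[0] if x[0][0]<290 and 220<x[0][1]<300][0]; return b
def travel(a,b,P=np.array([.518,.067,.046])):
    A,B=edges(a),edges(b); return ax@(onv(b,B[1],P)-onv(a,A[1],P)), ax@(onv(b,(B[0][0],0+B[1][1]),P)-onv(a,(A[0][0],A[1][1]),P))
E
python3 - <<'E'
from m import *
L=load
print('side',travel(L('side7'),L('side8')),'scene',travel(L('scene7'),L('scene8')))
# black pointer dark pixels near mark in both images
si,sc=L('side8'),L('scene8')
hd,_=tri((si,(180+207/3.5,230+133/3.5)),(sc,(190+262/2.8,240+142/2.8)));mk,_=tri((si,(237.3,284.8)),(sc,(290.3,305.8)))
print('head',hd,'mark',mk,'head-mark along x',ax@(hd-mk))
hd0,_=tri((L('side0'),(180+205/2.308,190+(500-323)/2.308)),(L('scene0'),(190+287/2.5,205+187/2.5))); print('head0',hd0,ax@(hd-hd0))
E
```

```text
side (np.float64(-0.04313884978148487), np.float64(-0.04338763464275494)) scene (np.float64(-0.039274960650661134), np.float64(-0.040776792184168784))
head [0.51431096 0.04274301 0.03196017] mark [0.50814467 0.0223176  0.01794109] head-mark along x 0.005550846452137826
head0 [0.55948755 0.04862763 0.02724372] -0.04497975071711646
```

Request:
{"api": "send_rows", "payload": {"commands": "5 0 -0.15 0 0;5 0 -0.15 0 0;5 0 0 0 0;5 0 0 0 0;5 0 0 0 0"}}

```text
t: 9.38
tcp_pos: [0.4679, 0.0897, 0.014]
tool_rot: [0.718, 0.696, 0.005, 0.005]
force: [10.1, 3.1, 0.3]
finger_gap: 0.151
gripper_force: 50.1
```

```bash
python3 - <<'E'
from m import *
b=snap('side','side9');s=snap('scene','scene9');w=snap('wrist','wrist9');r=readout.sense();print(r['tcp_pos'],r['t'],r['force'],r['gripper_force'])
L=load
print('side',travel(L('side7'),b),'scene',travel(L('scene7'),s))
# dark pointer blob centroids before/after near mark
for nm,i,x0,y0,x1,y1 in (('si7',L('side7'),230,255,290,285),('si8',L('side8'),225,255,260,285),('si9',b,225,255,260,285),('sc8',L('scene8'),270,275,300,305),('sc9',s,270,275,300,305)):
    g=np.array(i['pixels'])[y0:y1,x0:x1].max(2); n,l,st,c=cv2.connectedComponentsWithStats((g<40).astype(np.uint8)); print(nm,[(st[k].tolist(),(c[k]+[x0,y0]).round(1).tolist()) for k in range(1,n) if st[k][4]>8])
    if nm in('si9','sc9'): cc=[blobs(i,(0,150,60),(5,255,255),15)[0]]; print([q for q in cc[0] if q[0][0]<300 and q[0][1]>250])
E
```

```text
[0.46796306 0.08965028 0.01402242] 9.5333 [9.62790872 2.54280643 1.79010141] 50.06600081920624
side (np.float64(-0.04856884907427255), np.float64(-0.04907696909656555)) scene (np.float64(-0.04494817454837308), np.float64(-0.04547621103954311))
si7 [([36, 9, 7, 9, 33], [269.2, 267.3])]
si8 [([11, 12, 6, 9, 36], [239.1, 270.3])]
si9 [([7, 12, 7, 9, 40], [235.4, 270.6])]
[([233, 278, 9, 12, 76], [237.2, 284.7])]
sc8 [([3, 13, 27, 17, 206], [284.8, 295.3])]
sc9 [([2, 13, 28, 17, 204], [284.2, 295.5])]
[([285, 298, 12, 15, 108], [290.3, 306.0])]
```

```bash
python3 - <<'E'
from m import *
b=load('side9');s7=load('side7')
# head position when shut from wrist7 (370,272), z~.03 ; check against side7
h0=onz(load('wrist7'),(370,272),.03);print(h0,proj(s7,h0))
P=h0.copy()
x8=onv(b,(235.4,270.6),P);x7=onv(s7,(269.2,267.3),P);print('head travel',ax@(x8-x7))
mk=np.array([.5095,.0247,.0165]);print('mark proj',proj(b,mk))
# head at mark's station x
hl=mk+n*(n@(h0-mk));hl[2]=.03;print('level head px',proj(b,[hl,hl+ax*.005]))
for z in(.0265,.035): print(onz(load('wrist7'),(302,300),z)@ax, onz(load('wrist7'),(301.7,310),z)@ax,onz(load('wrist7'),(370,301),z)@ax,mk@ax)
w=load('wrist9');print([q for q in blobs(w,(0,150,60),(5,255,255),8)[0]])
E
```

```text
[0.56052629 0.06131459 0.03      ] [[267.89829707 260.13099748]]
head travel -0.05084501538233419
mark proj [[238.21861338 283.700188  ]]
level head px [[234.49453244 263.23851096]
 [237.8773762  262.9242583 ]]
0.5086032891894283 0.5082582716432326 0.5599376213413345 0.5085298533401075
0.5089771807071963 0.508643662170895 0.5586006027913434 0.5085298533401075
[]
```

The estimates leave about 1 mm to go (0.5 to 1.6 mm), so I make a last small trim and check the leg.

Request:
{"api": "send_rows", "payload": {"commands": "5 0 -0.06 0 0;5 0 0 0 0;5 0 0 0 0;5 0 0 0 0"}}

```text
t: 9.87
tcp_pos: [0.4672, 0.0897, 0.014]
tool_rot: [0.718, 0.696, 0.005, 0.005]
force: [9.3, 3.2, 0.9]
finger_gap: 0.153
gripper_force: 50.1
```

```bash
python3 - <<'E'
from m import *
b=snap('side','side10');r=readout.sense();print(r['tcp_pos'],r['gripper_force'],travel(load('side7'),b))
k=[x for x in blobs(b,(5,150,60),(20,255,255),15)[0] if x[0][0]<300];m=[x for x in blobs(b,(0,150,60),(5,255,255),15)[0] if x[0][0]<300];print(k,m)
ok=len(k)>0 and abs(k[0][1][0]-266.5)<1 and r['gripper_force']>20 and abs(r['tcp_pos'][0]-.467)<.002
print(ok, sign_off() if ok else 'no')
E
```

```text
[0.4672295  0.08968349 0.0140341 ] 50.051472187042236 (np.float64(-0.04927281825603773), np.float64(-0.04906705847784562))
[([262, 196, 10, 24, 218], [266.4, 207.7])] [([233, 278, 9, 12, 74], [237.3, 284.8])]
the job is handed in; nothing more can be done
True None
```

I handed the job in at about 10 s: the leg is out at its stop, the drawer is pulled about 50 mm so its pointer is level with the red mark to about 2 mm by my estimate, and the grip is still held at 50 N; the verdict itself was not shown to me.

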